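Pack the clinic's medicine kit

TASK

Pack the medicine kit: put the blue-capped bottle into the blue pocket and the orange-capped bottle into the orange pocket, each upright and right down on the pocket's floor without tipping it over on the way. Move the counting spatula from its rest into the kit's slot, blade edgewise between the white slot walls and handle out of the open end, fully down and upright. Leave the green-capped bottle in its pocket and leave the black-capped bottle, the jar and the cup alone.

Things in the scene. Friction and masses are not known exactly. Their poses are not given: they have to be found in the camera images.
- kit: grey kit base plate, 180 x 236 x 10 mm (x, y, z), fixed to the table. Origin: centre of its underside, on the table. The row of three pocket cups is centred at x = -45 mm; the blade slot lies along y at x = +60 mm.
- slot (a point): point on top of the kit's base plate (10 mm above the table), mid slot; axes as the kit's. The spatula's origin belongs here, y along y. The slot, open on top, lies between two white walls 10 mm apart, 24 mm high, 11 mm thick, from y = -109 mm (end wall) to y = -6 mm (open end). Beyond, to y = +118 mm, the bare plate carries the handle.
- spatula: tablet-counting spatula standing on its long edge in the rest. Steel blade 4 mm thick (x), from y = -90 to +2 mm, 32 mm high; red handle 16 mm thick (x), from y = +2 to +92 mm, 28 mm high. Lower edges flush. Origin: bottom edge, mid thickness, where blade meets handle; y from blade to handle, z up. 0.08 kg, balances near y = 0.
- spatula_grip (a point): grip point on the spatula's handle, mid thickness, at y = +22 mm, 16 mm above its lower edge; pinch the 16 mm thickness from above.
- rest: white rest of the spatula, plate 56 x 210 x 12 mm, fixed; two cheeks 16 mm apart, 50 mm long and 12 mm high, either side of the blade (centred at y = -55 mm). The spatula lies along its y axis, standing on the plate's top. Origin: centre of its underside.
- bottle_blue: white round plastic medicine bottle, upright, 48 mm in diameter up to 88 mm, shoulder to 97 mm, blue cap 34 mm in diameter from 97 to 118 mm high, blue band round it at 60-82 mm; 0.13 kg. Origin: centre of its underside, z up its axis. Starts on the table.
- pocket_blue: blue square plastic cup, open on top, 64 mm square outside, 54 mm square inside, 54 mm high with a 5 mm floor (49 mm deep); fixed on the kit's base. The three cups stand in a row along the kit's y axis, 68 mm apart, in any order. Origin: centre of its underside (10 mm above the table); axes parallel to the kit's. Empty at first.
- bottle_orange: white round plastic medicine bottle, upright, 48 mm in diameter up to 88 mm, shoulder to 97 mm, orange cap 34 mm in diameter from 97 to 118 mm high, orange band round it at 60-82 mm; 0.13 kg. Origin: centre of its underside, z up its axis. Starts on the table.
- pocket_orange: orange square plastic cup, open on top, 64 mm square outside, 54 mm square inside, 54 mm high with a 5 mm floor (49 mm deep); fixed on the kit's base. The three cups stand in a row along the kit's y axis, 68 mm apart, in any order. Origin: centre of its underside (10 mm above the table); axes parallel to the kit's. Empty at first.
- bottle_green: white round plastic medicine bottle, upright, 48 mm in diameter up to 88 mm, shoulder to 97 mm, green cap 34 mm in diameter from 97 to 118 mm high, green band round it at 60-82 mm; 0.13 kg. Origin: centre of its underside, z up its axis. Already in the green pocket; it stays there.
- pocket_green: green square plastic cup, open on top, 64 mm square outside, 54 mm square inside, 54 mm high with a 5 mm floor (49 mm deep); fixed on the kit's base. The three cups stand in a row along the kit's y axis, 68 mm apart, in any order. Origin: centre of its underside (10 mm above the table); axes parallel to the kit's. Holds the green-capped bottle.
- bottle_black: white round plastic medicine bottle, upright, 48 mm in diameter up to 88 mm, shoulder to 97 mm, black cap 34 mm in diameter from 97 to 118 mm high, black band round it at 60-82 mm; 0.13 kg. Origin: centre of its underside, z up its axis. Stands on the table; not wanted, leave it.
- jar: amber glass jar with white cap, 60 mm in diameter, 85 mm high, on the table; a bystander. Origin: centre of its underside.
- cup: white open plastic cup, 72 mm in diameter at the rim, 80 mm high, on the table; a bystander. Origin: centre of its underside.
Not all that is in view belongs to the job. What is shaped like the bottle_blue but purple or red is not meant. Leave any purple look-alike of the spatula alone.

How it is judged:
At the end, for the whole second after the job is handed in: Blue-, orange- and green-capped bottles stand at rest in their pockets: within 8 mm of centre, on the floor (5 mm), tilt under 0.12 rad. Spatula at rest in the slot, origin within 7 mm across, 16 mm along, 5 mm up of the slot point, handle at the open end, tilt and misalignment under 0.12 rad (horizontal distance between bottle_blue and pocket_blue below 0.008 m and z of bottle_blue in the frame of pocket_blue between 0 and 0.01 m and angle between each of bottle_blue, bottle_orange, bottle_green, spatula's own z axis and vertical below 0.12 rad and linear speed of each of bottle_blue, bottle_orange, bottle_green, spatula below 0.02 m/s and horizontal distance between bottle_orange and pocket_orange below 0.008 m and z of bottle_orange in the frame of pocket_orange between 0 and 0.01 m and horizontal distance between bottle_green and pocket_green below 0.008 m and z of bottle_green in the frame of pocket_green between 0 and 0.01 m and x of spatula in the frame of slot between -0.007 and 0.007 m and y of spatula in the frame of slot between -0.016 and 0.016 m and z of spatula in the frame of slot between -0.003 and 0.005 m and angle between the y axis of spatula and the y axis of slot, either way round below 0.12 rad and y of spatula_grip in the frame of slot above 0 m); the robot touches nothing.
It fails at once if a bystander (black-capped bottle, amber jar or white cup) is shifted more than 40 mm or tipped over (distance of any of bottle_black, jar, cup from where it was at the start of the episode above 0.04 m or angle between any of bottle_black, jar, cup's own z axis and vertical above 0.5 rad).
It fails at once if the green-capped bottle is lifted or moved more than 30 mm from where it stood (distance of bottle_green from where it was at the start of the episode above 0.03 m).
It fails at once if the blue-capped or orange-capped bottle is tipped right over (angle between any of bottle_blue, bottle_orange's own z axis and vertical above 1.2 rad).
It also fails if it takes over 70 s, if anything falls off the work surface, if the arm or the gripper's body presses on something with over 40 N, if the wrist force passes 120 N, or if a joint passes its speed limit or range.

ROBOT

A 6-joint arm with a two-finger parallel gripper is mounted at the origin on the work surface. World frame = base frame: x ahead of the robot, y to its left, z up, the work surface at z = 0. Lengths are in m, angles in rad, forces in N, time in s.
With the tool pointing down it reaches from about 0.275 to 0.875 m from the base axis. Payload 12.5 kg.
Tool frame: the origin (TCP) lies between the finger pads; the fingertips stand bot.tips_ahead ahead of it and the grasp point (between the pads) lies 11 mm behind it (bot.tips_ahead is the distance from the TCP to the fingertips, in m); z points along the fingers, y is the line along which they close (so a half turn about z gives the same grasp; the last joint's range is limited). The gripper opens to 85 mm and grips with 20 to 120 N. Pads are 22 mm wide; open, the fingers measure 114 mm over their backs; the gripper's body (76 mm by 85 mm) begins 54 mm behind the grasp point. The pads swing forward as they close: fully open they stand 13 mm farther back than shut.
Start: joints at [-1.282, 0.351, 1.652, -0, 1.139, -0.085], TCP at [0.201, -0.512, 0.208] pointing down, gripper open.
Joint ranges: [-2.75, 2.75], [-0.79, 2.1], [0.01, 2.65], [-1.57, 4.71], [0.07, 3.14], [-2.87, 2.87]. Speed limits (rad/s): [2.22, 2.22, 2.79, 3.14, 3.14, 3.14].

INTERFACE

Orientations are given as a rotation vector (axis times angle).
In Python, from bench import bot gives the robot as it stands.
- The arm moves only by the tool play_rows, never from a script. Its argument "targets" is a list of rows, each a list of 5 numbers: the shift along the tool's x, y, z as a fraction of full scale, then the turn about the tool's z as a fraction of full scale, then the opening, from -1 (shut) to 1 (fully open). In form: [[x, y, z, twist, grip], ...]. A call has 1 to 5 rows; each row is the pose to reach, as a shift and turn from the pose commanded when the call began, along the tool's axes at that moment; what a row does not reach only later rows make up. Full scale, the value 1, is 75 cm for a shift and 90 degrees for a turn. A row lasts 1/12 s, in which the tool goes at most 41.7 mm and 7.16 degrees, less where a joint would pass 70% of its speed; a pose out of reach is approached as far as the arm can. A call with a number of a shift or a turn outside -1 to 1 is refused whole. A call with a gripper value outside its range is refused whole. The fingers move at their own pace and stop on an object; "newtons" is the grip in N (left out, the last holds). Time passes only in rows, so rows that repeat a pose let the fingers close. It gives the time, the measured TCP pose, the force, the opening and the grip force at its end, in the units of the state.
- bot.state(): the state, without advancing time (a new reading comes with each control period).
- bot.get_image(name): name is "side" or "top" or "wrist"; returns (picture, depth): 420x560x3 uint8, red, green, blue; 420x560 float32, m along the optical axis (not along the pixel's ray), 0 where there is no reading.
- bot.calibration(name): a dict with "fov_y" (degrees; the focal length in pixels is half the picture's height over the tangent of half this angle, whatever the lens; pixels are square), "cx", "cy" (the principal point, pixels), "position" and "orientation" of the camera in the world. Camera axes: x right, y down, z forward; pixel columns grow to the right and rows downward; lengths in m; the calibration is good to about 2 mm. A picture is of the moment at which its call begins: read the wrist's pose just before it. calibration takes no time and is no camera call; for the wrist camera it gives the pose at the moment of the call.
- bot.finish_job(): hands the job in; it is judged then, once.
The state is a dict: "clock": time; "q": joint angles; "qd": joint speeds; "effort": joint torques, N m; "eef_pos": TCP position; "eef_rot": TCP orientation; "wrist_force": force on the tool from outside, world axes, zero at the start; "ft_torque": the same for the moment, N m; "grip_width": finger opening in m; "grip_force": force on a finger pad.
Only numpy, scipy, OpenCV 4.12 (cv2) and the standard library are available. Lean on these libraries where they do the work, as an engineer would, in place of code of your own. Each camera call takes 0.05 s, during which the arm holds its last target. There are 200 camera calls.

## Working session

There is one attempt and no reset: what is moved stays moved. The work goes in short steps, Python scripts to look and compute and a tool call to move; the robot and the scene stay as the last step left them, time stands still between calls to the robot, and variables do not carry over. Pictures are saved under pics/ and viewed, at most 10 in all, crops included, and the job is handed in when it is done.

Besides the shell and the picture viewer there is one more tool, called after "Request:" as a command line: name --pt "numbers of a row" for each row, then --argument value for the rest. play_rows: Moves the arm, as the interface text tells. Shift numbers are shares of 75 cm and turn numbers shares of 90 degrees, none past 1 either way. Its arguments: {"type":"object","properties":{"targets":{"type":"array","items":{"type":"array","items":{"type":"number","minimum":-1,"maximum":1}}},"newtons":{"type":"number"}},"required":["targets"]}

```bash
ls; mkdir -p pics; cat > h.py <<'E'
import numpy as np,cv2
from scipy.spatial.transform import Rotation as R
from bench import bot
def cam(n):
    c=bot.calibration(n); im,d=bot.get_image(n); return c,im,d
def axes(c):
    o=np.array(c["orientation"],float)
    return o if o.shape==(3,3) else R.from_rotvec(o).as_matrix()
def ray(c,u,v):
    f=210/np.tan(np.radians(c["fov_y"])/2)
    return np.array(c["position"]),axes(c)@np.array([(u-c["cx"])/f,(v-c["cy"])/f,1.])
def onplane(c,u,v,z):
    p,r=ray(c,u,v); return p+r*(z-p[2])/r[2]
def pt(c,d,u,v):
    p,r=ray(c,u,v); return p+r*d[int(v),int(u)]
E
python3 - <<'E'
from h import *
for n in ["top","side","wrist"]:
    c,im,d=cam(n); print(n,c)
    cv2.imwrite(f"pics/{n}0.png",im[:,:,::-1])
    np.savez(f"{n}0.npz",im=im,d=d)
s=bot.state();print(s,bot.tips_ahead)
E
```

```text
pics
top {'fov_y': 53.93032876467152, 'cx': 279.2107009592556, 'cy': 214.50711118413463, 'position': array([0.46019564, 0.02357442, 1.01125065]), 'orientation': array([-2.16634172,  2.20830702, -0.0756783 ])}
side {'fov_y': 50.66197786536449, 'cx': 277.1069783406662, 'cy': 215.41390011337649, 'position': array([0.22508053, 0.91591671, 0.82922604]), 'orientation': array([-0.48565363,  2.69233924, -1.25216856])}
wrist {'fov_y': 63.398438576015714, 'cx': 279.4996763596441, 'cy': 207.2807325525572, 'position': array([ 0.26986855, -0.48460154,  0.37226619]), 'orientation': array([ 2.38659036, -1.62745914, -0.24363165])}
{'clock': 0.15, 'q': array([-1.28158845e+00,  3.51092923e-01,  1.65226873e+00,  1.66771426e-05,
        1.13908407e+00, -8.45988959e-02]), 'qd': array([ 8.13765026e-05, -2.49473817e-03, -2.46866122e-03,  1.53874041e-03,
        9.05567773e-04, -1.32149856e-03]), 'effort': array([ 5.00908754e-04, -5.06248319e+01, -2.91502869e+01, -4.81741802e-05,
        3.37764090e-03,  5.54784140e-05]), 'eef_pos': array([ 0.20079119, -0.51175148,  0.20769598]), 'eef_rot': array([-3.08604646e+00, -5.83592899e-01,  1.13153975e-04]), 'wrist_force': array([-0.3909739 , -0.16911352,  0.48609674]), 'ft_torque': array([ 0.00497915, -0.03473646, -0.01982641]), 'grip_force': 0.0, 'grip_width': 0.08503605350846329} 0.008
```

View pics/top0.png

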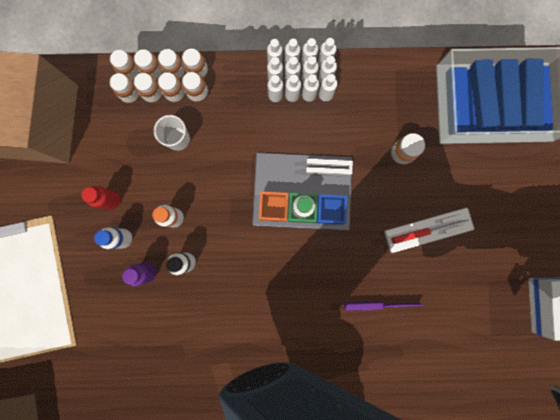

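View pics/side0.png

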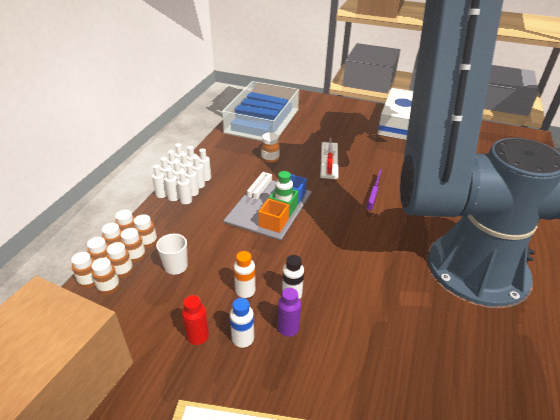

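Top view: the orange cap is at (162,215), blue at (105,238), black at (178,263), and the red and purple look-alikes at (95,196) and (137,275). The kit is at (303,191), with its slot open towards the left (+y). The rest with the red-handled spatula is at (430,230), and the purple look-alike spatula is at (383,306). The side view agrees.

```bash
cat >> h.py <<'E'
HUE={"orange":(5,16),"blue":(105,122),"green":(50,85),"red":(-4,4)}
def mask(im,col,smin=130,vmin=60):
    h,s,v=[a.astype(int) for a in cv2.split(cv2.cvtColor(np.ascontiguousarray(im),cv2.COLOR_RGB2HSV))]
    lo,hi=HUE[col]; h=np.where(h>172,h-180,h) if lo<0 else h
    return ((h>=lo)&(h<=hi)&(s>=smin)&(v>=vmin)).astype(np.uint8)
def blobs(m,amin=25):
    n,l,st,ce=cv2.connectedComponentsWithStats(m)
    return [(i,st[i].tolist(),ce[i].round(1).tolist()) for i in range(1,n) if st[i][4]>=amin],l
def tri(c1,p1,c2,p2):
    a,r=ray(c1,*p1);b,s=ray(c2,*p2)
    t=np.linalg.lstsq(np.c_[r,-s],b-a,rcond=None)[0]
    x,y=a+r*t[0],b+s*t[1]; return (x+y)/2,np.linalg.norm(x-y)
E
python3 - <<'E'
from h import *
for n in ["top","side"]:
    z=np.load(n+"0.npz");c=bot.calibration(n)
    for col in HUE:
        for b in blobs(mask(z["im"],col))[0]:
            print(n,col,b[1],b[2],pt(c,z["d"],*b[2]).round(3))
E
```

```text
top orange [325, 48, 120, 114, 4871] [383.6, 96.4] [ 0.821 -0.246 -0.001]
top orange [345, 50, 14, 6, 27] [352.9, 51.6] [ 0.938 -0.172 -0.001]
top orange [108, 53, 26, 22, 110] [124.4, 66.6] [0.877 0.377 0.073]
top orange [136, 53, 21, 21, 88] [149.9, 66.3] [0.878 0.318 0.069]
top orange [160, 53, 21, 20, 84] [173.2, 65.8] [0.876 0.262 0.074]
top orange [183, 53, 21, 19, 78] [196.5, 65.4] [0.878 0.209 0.071]
top orange [107, 77, 27, 20, 113] [123.1, 89.8] [0.82  0.378 0.076]
top orange [137, 77, 21, 19, 83] [150.2, 89.5] [0.823 0.318 0.068]
top orange [184, 77, 22, 19, 83] [197.1, 88.1] [0.824 0.208 0.069]
top orange [160, 78, 21, 18, 88] [173.3, 89.1] [0.822 0.263 0.071]
top orange [0, 83, 314, 337, 50230] [159.1, 268.2] [ 0.404  0.317 -0.002]
top orange [94, 84, 11, 7, 29] [98.7, 86.3] [0.859 0.468 0.001]
top orange [149, 96, 15, 10, 28] [156.0, 101.6] [0.814 0.321 0.011]
top orange [129, 98, 12, 9, 34] [135.4, 102.4] [0.816 0.375 0.004]
top orange [308, 132, 14, 13, 39] [315.1, 138.1] [ 0.718 -0.071 -0.   ]
top orange [396, 139, 22, 22, 102] [402.7, 153.6] [ 0.661 -0.268  0.064]
t
[... 1565 characters left out ...]
 orange [118, 267, 17, 16, 73] [125.8, 274.2] [0.816 0.345 0.008]
side blue [235, 93, 53, 23, 645] [262.3, 104.3] [ 0.795 -0.517  0.07 ]
side blue [379, 126, 28, 9, 116] [392.8, 129.6] [ 0.309 -0.574  0.033]
side blue [291, 174, 15, 29, 225] [298.7, 184.8] [ 0.523 -0.126  0.035]
side blue [233, 298, 16, 18, 244] [240.6, 306.4] [0.475 0.413 0.117]
side blue [230, 319, 23, 12, 123] [241.6, 325.8] [0.467 0.428 0.076]
side green [279, 171, 12, 12, 97] [284.6, 175.9] [ 0.537 -0.03   0.128]
side green [281, 188, 18, 28, 192] [291.2, 198.6] [ 0.515 -0.028  0.056]
side red [327, 153, 6, 21, 96] [329.6, 163.0] [ 0.464 -0.265  0.042]
side red [182, 295, 27, 50, 1022] [194.9, 320.1] [0.559 0.454 0.084]
```

```bash
cat >> h.py <<'E'
def go(x,y,z,head,s=None):
    """row (fractions) from the present pose to TCP x,y,z with tool x heading (deg)"""
    s=s or bot.state(); M=R.from_rotvec(s["eef_rot"]).as_matrix()
    d=M.T@(np.array([x,y,z])-s["eef_pos"])/.75
    h=np.degrees(np.arctan2(M[1,0],M[0,0])); t=-((head-h+180)%360-180)/90
    print("row",d.round(4),"twist",round(t,4),"| now",s["eef_pos"].round(4),"head",round(h,2),"rows",np.ceil(max(np.linalg.norm(d)*.75/.0417,abs(t)*90/7.16)))
E
python3 - <<'E'
from h import *
c=bot.calibration("wrist");s=bot.state();M=R.from_rotvec(s["eef_rot"]).as_matrix()
print("cam in tool",M.T@(c["position"]-s["eef_pos"]),"\n",M.T@axes(c))
print(onplane(c,280,210,0))
go(.46,-.27,.25,98)
E
```

```text
cam in tool [ 0.07423354 -0.0001664  -0.1646375 ] 
 [[-1.93280081e-04 -9.56753959e-01 -2.90898307e-01]
 [ 9.99999885e-01 -5.74713802e-05 -4.75403554e-04]
 [ 4.38125905e-04 -2.90898365e-01  9.56753860e-01]]
[ 0.16150801 -0.52720904  0.        ]
row [ 0.4395 -0.1739 -0.0562] twist -0.8509 | now [ 0.2008 -0.5118  0.2077] head 21.42 rows 11.0
```

Request:
play_rows --pt "0.44 -0.174 -0.056 -0.85 1" --pt "0.44 -0.174 -0.056 -0.85 1" --pt "0.44 -0.174 -0.056 -0.85 1" --pt "0.44 -0.174 -0.056 -0.85 1" --pt "0.44 -0.174 -0.056 -0.85 1"

```text
clock: 0.57
eef_pos: [0.3532, -0.3693, 0.2327]
eef_rot: [-2.753, -1.512, -0.0]
wrist_force: [0.3, -0.9, -0.2]
grip_width: 0.0853
grip_force: 0.0
```

```bash
python3 -c "
from h import *
go(.46,-.27,.25,98)"
```

```text
row [ 0.1882  0.0492 -0.023 ] twist -0.4494 | now [ 0.3532 -0.3693  0.2327] head 57.56 rows 6.0
```

Request:
play_rows --pt "0.188 0.049 -0.023 -0.45 1" --pt "0.188 0.049 -0.023 -0.45 1" --pt "0.188 0.049 -0.023 -0.45 1" --pt "0.188 0.049 -0.023 -0.45 1" --pt "0.188 0.049 -0.023 -0.45 1"

```text
clock: 0.98
eef_pos: [0.4621, -0.2694, 0.2502]
eef_rot: [2.15, 2.29, 0.001]
wrist_force: [-0.7, -0.4, -0.3]
grip_width: 0.0854
grip_force: 0.0
```

Request:
play_rows --pt "0 0 0 -0.05 1" --pt "0 0 0 -0.05 1" --pt "0 0 0 -0.05 1"

```text
clock: 1.23
eef_pos: [0.4593, -0.2722, 0.2496]
eef_rot: [-2.074, -2.36, 0.0]
wrist_force: [-1.1, -0.1, 0.2]
grip_width: 0.0853
grip_force: 0.0
```

```bash
python3 - <<'E'
from h import *
go(.46,-.27,.25,98)
c,im,d=cam("wrist"); print(c["position"])
cv2.imwrite("pics/w1.png",im[:,:,::-1]); np.savez("w1.npz",im=im,d=d,c=c)
for col in ["red","orange","blue"]:
    for b in blobs(mask(im,col),150)[0]: print(col,b,pt(c,d,*b[2]).round(4))
E
```

```text
row [ 0.0027  0.0013 -0.0005] twist -0.0069 | now [ 0.4593 -0.2722  0.2496] head 97.38 rows 1.0
[ 0.4498597  -0.19850237  0.41429998]
red (1, [278, 148, 22, 79, 1044], [288.5, 186.8]) [ 0.4712 -0.2858  0.0401]
orange (1, [0, 0, 560, 390, 148838], [250.8, 174.8]) [ 0.4251 -0.2863 -0.0011]
blue (1, [337, 0, 89, 58, 4049], [380.8, 25.6]) [ 0.5456 -0.106   0.0148]
blue (2, [479, 310, 81, 40, 1648], [520.0, 325.4]) [ 0.7945 -0.431   0.0363]
blue (4, [457, 399, 39, 21, 568], [475.1, 411.2]) [ 0.7494 -0.5431  0.0697]
```

View pics/w1.png

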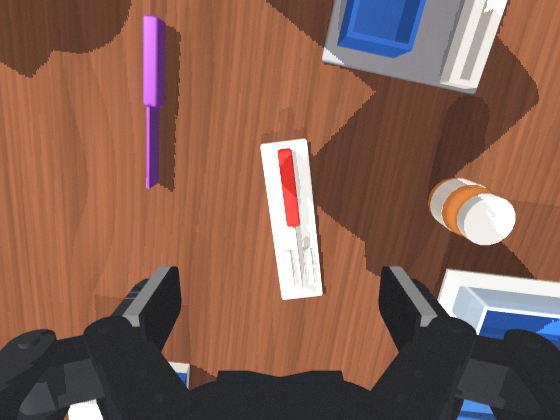

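The red-handled, steel-bladed spatula is at (288,187) in the white rest. The purple one at (152,100) is a look-alike lying loose, so the one in the rest is the one meant.

```bash
cat >> h.py <<'E'
def hand(im,d,c,z=.040):
    m=mask(im,"red",120,50); v,u=np.nonzero(m)
    P=np.array([pt(c,d,a,b) for a,b in zip(u,v)]); k=abs(P[:,2]-z)<.005
    Q=np.array([onplane(c,a,b,np.median(P[k,2]))[:2] for a,b in zip(u[k],v[k])]).astype(np.float32)
    (cx,cy),wh,_=cv2.minAreaRect(Q*1000); a=np.linalg.svd(Q-Q.mean(0),full_matrices=False)[2][0]; a*=np.sign(a[1])
    t=(Q-np.array([cx,cy])/1000)@a
    print("ztop",np.median(P[k,2]),"centre",cx/1000,cy/1000,"mean",Q.mean(0),"wh",wh,"dir",a,"deg",np.degrees(np.arctan2(a[1],a[0])))
    return np.array([cx,cy])/1000,a
E
python3 - <<'E'
from h import *
z=np.load("w1.npz",allow_pickle=True);c=z["c"].item()
hand(z["im"],z["d"],c)
t=np.load("top0.npz");hand(t["im"],t["d"],bot.calibration("top"))
print(tri(bot.calibration("top"),blobs(mask(t["im"],"red"))[0][1][2],c,(288.5,186.8)))
s=bot.state();M=R.from_rotvec(s["eef_rot"]).as_matrix()
for u,v in [(165,272),(158,280),(395,272),(402,280),(170,320),(390,320)]: print(u,v,M.T@(pt(c,z["d"],u,v)-s["eef_pos"]))
go(.58,-.08,.27,86)
E
```

```text
ztop 0.03867872818100748 centre 0.4721262512207031 -0.2894507751464844 mean [ 0.4717216  -0.28783655] wh (15.259991645812988, 89.14013671875) dir [-0.2541528  0.9671641] deg 104.72338
ztop 0.03929675656550646 centre 0.5196159057617188 0.0518785400390625 mean [ 0.48401287 -0.19902842] wh (772.5477294921875, 44.27747344970703) dir [0.12996656 0.9915184 ] deg 82.53233
(array([ 0.47078241, -0.2832371 ,  0.05154134]), np.float64(0.00047940224769618797))
165 272 [ 0.01175788 -0.04455512 -0.04499087]
158 280 [ 0.01100048 -0.04567535 -0.04992851]
395 272 [ 0.01105751  0.04571908 -0.04356243]
402 280 [ 0.01160501  0.04588627 -0.05093167]
170 320 [-0.00639601 -0.04271875 -0.05009987]
390 320 [-0.00463635  0.04244847 -0.05252282]
row [ 0.2338  0.1925 -0.0271] twist 0.1261 | now [ 0.4592 -0.2723  0.2497] head 97.35 rows 6.0
```

```bash
python3 - <<'E'
from h import *
z=np.load("w1.npz",allow_pickle=True);c=z["c"].item();d=z["d"]
s=bot.state();M=R.from_rotvec(s["eef_rot"]).as_matrix()
v,u=np.nonzero((d>0)&(d<.25)); 
P=np.array([M.T@(pt(c,d,a,b)-s["eef_pos"]) for a,b in zip(u,v)])
for sgn in (-1,1):
    k=(P[:,1]*sgn>.02)&(v<400); o=np.argsort(-P[k][:,2])[:4000:400]
    print(P[k][o].round(4).tolist(), list(zip(u[k][o],v[k][o])), v[k].min())
E
```

```text
[[-0.0032, -0.0429, -0.0347], [-0.0105, -0.0426, -0.0436], [0.0113, -0.0475, -0.0489], [0.0097, -0.0427, -0.0535], [0.0032, -0.0424, -0.0577], [0.0113, -0.0489, -0.0616], [0.0114, -0.0482, -0.0649], [0.0098, -0.0428, -0.0692], [0.0118, -0.0453, -0.0727], [0.0075, -0.0592, -0.0787]] [(np.int64(180), np.int64(292)), (np.int64(176), np.int64(319)), (np.int64(154), np.int64(278)), (np.int64(163), np.int64(288)), (np.int64(162), np.int64(310)), (np.int64(137), np.int64(296)), (np.int64(135), np.int64(301)), (np.int64(147), np.int64(313)), (np.int64(134), np.int64(314)), (np.int64(81), np.int64(338))] 267
[[-0.0022, 0.043, -0.0347], [0.0115, 0.048, -0.0436], [0.0074, 0.0563, -0.0488], [-0.0044, 0.0425, -0.0535], [0.0113, 0.0479, -0.0576], [0.012, 0.044, -0.0613], [0.0108, 0.0455, -0.065], [0.006, 0.0428, -0.0692], [0.0114, 0.0493, -0.0727], [0.0068, 0.0662, -0.0786]] [(np.int64(379), np.int64(290)), (np.int64(401), np.int64(271)), (np.int64(426), np.int64(287)), (np.int64(391), np.int64(321)), (np.int64(414), np.int64(290)), (np.int64(407), np.int64(294)), (np.int64(415), np.int64(303)), (np.int64(410), np.int64(323)), (np.int64(437), np.int64(315)), (np.int64(500), np.int64(340))] 267
```

Request:
play_rows --pt "0.234 0.193 -0.027 0.126 -1" --pt "0.234 0.193 -0.027 0.126 -1" --pt "0.234 0.193 -0.027 0.126 -1" --pt "0.234 0.193 -0.027 0.126 -1" --pt "0.234 0.193 -0.027 0.126 -1"

```text
clock: 1.7
eef_pos: [0.5678, -0.0982, 0.2682]
eef_rot: [2.298, 2.142, 0.0]
wrist_force: [0.4, 0.0, 0.1]
grip_width: 0.0259
grip_force: 0.0
```

Request:
play_rows --pt "0.03 0.025 -0.003 0 -1" --pt "0.03 0.025 -0.003 0 -1" --pt "0.03 0.025 -0.003 0 -1" --pt "0.03 0.025 -0.003 0 -1" --pt "0.03 0.025 -0.003 0 -1"

```text
clock: 2.12
eef_pos: [0.5868, -0.0795, 0.2701]
eef_rot: [-2.296, -2.144, 0.001]
wrist_force: [-0.0, -0.2, 0.6]
grip_width: 0.0
grip_force: 0.0
```

```bash
python3 - <<'E'
from h import *
go(.58,-.08,.27,86)
c,im,d=cam("wrist"); s=bot.state();M=R.from_rotvec(s["eef_rot"]).as_matrix(); print(s["grip_width"],bot.tips_ahead,c["position"])
cv2.imwrite("pics/w2.png",im[:,:,::-1]); np.savez("w2.npz",im=im,d=d,c=c)
v,u=np.nonzero((d>0)&(d<.25)); 
P=np.array([M.T@(pt(c,d,a,b)-s["eef_pos"]) for a,b in zip(u,v)])
o=np.argsort(-P[:,2])[:4000:400]; print(P[o].round(4).tolist())
E
```

```text
row [-0.0012 -0.009   0.0001] twist 0.0007 | now [ 0.5868 -0.0795  0.2701] head 86.06 rows 1.0
2.7004821212296614e-05 0.008 [ 0.59196991 -0.00534627  0.43471457]
[[0.0106, 0.0038, -0.0249], [0.0072, 0.0104, -0.0338], [0.0111, -0.0027, -0.0396], [0.0111, -0.0034, -0.0447], [0.011, -0.0036, -0.0492], [0.0074, -0.0135, -0.054], [-0.0053, -0.0002, -0.059], [0.0007, 0.0001, -0.0602], [0.0136, 0.0088, -0.0649], [0.0128, -0.011, -0.0671]]
```

View pics/w2.png

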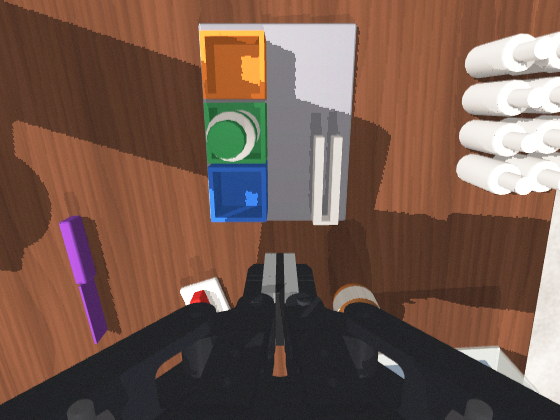

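The orange pocket is at (235,65), green with its bottle at (235,135), and blue at (238,193). The slot walls are at (318,180) and (336,180). The shut fingertips seem to lie about 24 mm behind the TCP instead of 8 mm ahead, so I'll check this from the side camera.

```bash
python3 - <<'E'
from h import *
c,im,d=cam("side"); s=bot.state()
f=210/np.tan(np.radians(c["fov_y"])/2)
im=im.copy()
A=axes(c)
P=[]
for dz in (-.008,.0,.024):
    p=A.T@(s["eef_pos"]+[0,0,dz]-c["position"]); u,v=f*p[0]/p[2]+c["cx"],f*p[1]/p[2]+c["cy"]; print(dz,u,v,p[2],d[int(v),int(u)]); P.append((u,v))
u,v=map(int,P[1]); k=im[v-45:v+45,u-60:u+60]; k=cv2.resize(k,None,fx=6,fy=6,interpolation=cv2.INTER_CUBIC)
for a,b in P: cv2.circle(k,(int((a-u+60)*6),int((b-v+45)*6)),3,(255,0,255),-1)
cv2.imwrite("pics/s1.png",k[:,:,::-1])
E
```

```text
-0.008 274.3497452677223 120.23251546859835 1.1745909941184787 1.5330281
0.0 274.38375762488295 117.49626066565523 1.169420551232674 1.6157562
0.024 274.4876235294826 109.14036874728345 1.15390922257526 1.1435872
```

View pics/s1.png

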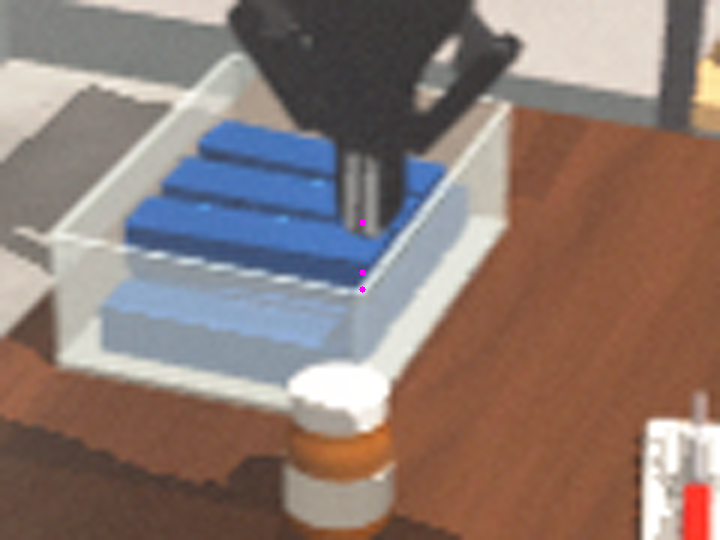

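The side view confirms it: the fingertips end near (365,235) in the crop, well above the nominal TCP mark at (362,272). They really are about 23 mm behind the reported TCP, so I'll use that. Next is the kit.

```bash
cat >> h.py <<'E'
def world(c,d):
    f=210/np.tan(np.radians(c["fov_y"])/2); v,u=np.mgrid[:420,:560]
    return np.stack([(u-c["cx"])/f*d,(v-c["cy"])/f*d,d],-1)@axes(c).T+c["position"]
def rect(W,m,z):
    k=(m>0)&(abs(W[...,2]-z)<.004); l=cv2.connectedComponentsWithStats(k.astype(np.uint8))
    i=1+np.argmax(l[2][1:,4]); k=l[1]==i; Q=W[k]
    (cx,cy),wh,_=r=cv2.minAreaRect((Q[:,:2]*1000).astype(np.float32)); b=cv2.boxPoints(r)
    e=max((b[1]-b[0],b[2]-b[1]),key=np.linalg.norm); a=np.degrees(np.arctan2(e[1],e[0]))
    return np.array([cx,cy])/1000,np.round(wh,1),round(a%90,2),np.median(Q[:,2]).round(4),k
E
python3 - <<'E'
from h import *
for nm in ["w2","top"]:
    if nm=="w2": z=np.load("w2.npz",allow_pickle=True);c=z["c"].item()
    else: z=np.load("top0.npz");c=bot.calibration("top")
    W=world(c,z["d"]);im=z["im"]
    for col in ["orange","blue"]:
        m=mask(im,col,100,40)*((W[...,0]>.49)&(W[...,0]<.62)&(abs(W[...,1]+.04)<.13))
        print(nm,col,rect(W,m,.064)[:4])
    hsv=cv2.cvtColor(im,cv2.COLOR_RGB2HSV)
    m=((W[...,0]>.6)&(W[...,0]<.72)&(abs(W[...,1]+.09)<.1)).astype(np.uint8)
    k=(m>0)&(abs(W[...,2]-.034)<.005); n,l,st,ce=cv2.connectedComponentsWithStats(k.astype(np.uint8))
    for i in range(1,n):
        if st[i][4]>40:
            Q=W[l==i]; r=cv2.minAreaRect((Q[:,:2]*1000).astype(np.float32)); print(nm,"wall",st[i],r,np.median(Q[:,2]))
E
```

```text
w2 orange (array([0.5456261 , 0.02170402]), array([35.8, 64.1]), np.float32(85.88), np.float64(0.0629))
w2 blue (array([ 0.53736176, -0.09990319]), array([63.9, 64. ]), np.float32(86.26), np.float64(0.0628))
w2 wall [ 313  137   30   88 1672] ((642.5134887695312, -99.59532165527344), (107.95520782470703, 32.234527587890625), 86.14884948730469) 0.0327758221191361
top orange (array([0.54545428, 0.03478205]), array([64., 64.]), np.float32(86.08), np.float64(0.0636))
top blue (array([ 0.53623206, -0.1004995 ]), array([63.5, 64.1]), np.float32(86.03), np.float64(0.0635))
top wall [307 159  46  15 438] ((641.4010620117188, -100.78132629394531), (108.51515197753906, 32.9548454284668), 86.58084869384766) 0.033414083553443275
```

```bash
python3 -c "
from h import *
go(.4783,-.3137,.11,104)"
```

```text
row [-0.3214 -0.123   0.2137] twist -0.1992 | now [ 0.5869 -0.0795  0.2702] head 86.08 rows 8.0
```

Request:
play_rows --pt "-0.321 -0.123 0.1 -0.2 0.3" --pt "-0.321 -0.123 0.1 -0.2 0.3" --pt "-0.321 -0.123 0.1 -0.2 0.3" --pt "-0.321 -0.123 0.214 -0.2 0.3" --pt "-0.321 -0.123 0.214 -0.2 0.3"

```text
clock: 2.63
eef_pos: [0.5118, -0.2426, 0.181]
eef_rot: [1.93, 2.476, 0.0]
wrist_force: [0.7, -0.1, -0.2]
grip_width: 0.0555
grip_force: 0.0
```

```bash
python3 -c "
from h import *
go(.4783,-.3137,.11,104)"
```

```text
row [-0.0809 -0.0666  0.0948] twist 0.0013 | now [ 0.5118 -0.2426  0.181 ] head 104.12 rows 3.0
```

Request:
play_rows --pt "-0.081 -0.067 0.095 0 0.3" --pt "-0.081 -0.067 0.095 0 0.3" --pt "-0.081 -0.067 0.095 0 0.3" --pt "-0.081 -0.067 0.095 0 0.3" --pt "-0.081 -0.067 0.095 0 0.3"

```text
clock: 3.05
eef_pos: [0.4781, -0.3121, 0.1094]
eef_rot: [-1.933, -2.475, -0.0]
wrist_force: [1.5, 0.6, 1.4]
grip_width: 0.0556
grip_force: 0.0
```

```bash
python3 - <<'E'
from h import *
c,im,d=cam("wrist"); cv2.imwrite("pics/w3.png",im[:,:,::-1]); np.savez("w3.npz",im=im,d=d,c=c)
p,a=hand(im,d,c)
W=world(c,d); m=mask(im,"red",120,50); print(rect(W,m,.039)[:4])
g=p-.025*a; print("grip",g); s=bot.state();M=R.from_rotvec(s["eef_rot"]).as_matrix()
k=(d>0)&(d<.25)&(W[...,2]>.06); P=(W[k]-s["eef_pos"])@M
for sg in(-1,1): q=P[P[:,1]*sg>.01]; print(s["grip_width"],"tip",np.percentile(q[:,2],99.7))
go(g[0],g[1],.03,np.degrees(np.arctan2(a[1],a[0])))
E
```

```text
ztop 0.03863036896169761 centre 0.47206829833984376 -0.2896683654785156 mean [ 0.4716147  -0.28716904] wh (15.579801559448242, 88.40229034423828) dir [-0.25291878  0.9674875 ] deg 104.65029
(array([ 0.47214948, -0.2899093 ]), array([15.7, 88.8]), np.float32(14.53), np.float64(0.0386))
grip [ 0.47839127 -0.31385555]
0.055391379471162 tip -0.02859650540222195
0.055391379471162 tip 0.049840991351602804
row [-0.0026 -0.0016  0.1071] twist -0.006 | now [ 0.479  -0.3117  0.1103] head 104.11 rows 2.0
```

View pics/w3.png

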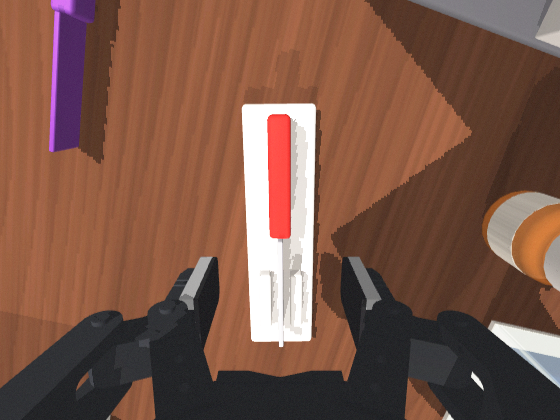

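The wrist view shows the red handle centred between the open fingers at (280,177), with the steel blade down to (280,345).

Request:
play_rows --pt "-0.003 -0.002 0.05 -0.006 0.3" --pt "-0.003 -0.002 0.1 -0.006 0.3" --pt "-0.003 -0.002 0.13 -0.006 0.3" --pt "-0.003 -0.002 0.154 -0.006 0.3" --pt "-0.003 -0.002 0.154 -0.006 0.3"

```text
clock: 3.52
eef_pos: [0.4776, -0.3123, -0.0077]
eef_rot: [-1.915, -2.486, -0.0]
wrist_force: [-0.9, -0.2, 1.0]
grip_width: 0.0553
grip_force: 0.0
```

Request:
play_rows --pt "0 0 0 0 -1" --pt "0 0 0 0 -1" --pt "0 0 0 0 -1" --pt "0 0 0 0 -1" --pt "0 0 0 0 -1" --newtons 60

```text
clock: 3.93
eef_pos: [0.4793, -0.3145, -0.0038]
eef_rot: [1.916, 2.485, 0.0]
wrist_force: [0.9, 2.0, 8.0]
grip_width: 0.0147
grip_force: 59.5
```

```bash
python3 -c "
from h import *
s=bot.state();print(s['wrist_force'],s['ft_torque'],s['grip_width'],s['grip_force'])
go(.4783,-.3137,.0,104.5)"
```

```text
[0.92154897 1.98842085 7.99139396] [0.32811733 0.03776279 0.02004803] 0.01468355031292255 59.50071036815643
row [ 0.0014 -0.001  -0.005 ] twist 0.0026 | now [ 0.4793 -0.3145 -0.0038] head 104.74 rows 1.0
```

Request:
play_rows --pt "0 0 -0.03 0 -1" --pt "0 0 -0.07 0 -1" --pt "0 0 -0.12 0 -1" --pt "0 0 -0.16 0 -1" --pt "0 0 -0.16 0 -1"

```text
clock: 4.35
eef_pos: [0.4808, -0.3159, 0.1213]
eef_rot: [1.912, 2.48, -0.0]
wrist_force: [0.3, -0.9, 0.6]
grip_width: 0.0148
grip_force: 58.7
```

```bash
python3 - <<'E'
from h import *
s=bot.state();print(s['wrist_force'],s['ft_torque'],s['grip_width'],s['grip_force'])
c,im,d=cam("wrist"); np.savez("w4.npz",im=im,d=d,c=c); cv2.imwrite("pics/w4.png",im[:,:,::-1])
M=R.from_rotvec(s["eef_rot"]).as_matrix()
W=world(c,d); m=mask(im,"red",110,40)>0; m&=(d>0); P=(W[m]-s["eef_pos"])@M
P=P[(abs(P[:,1])<.012)]; print(len(P))
# top edge profile along tool x
for lo in np.arange(-.03,.08,.01):
    q=P[(P[:,0]>=lo)&(P[:,0]<lo+.01)]
    if len(q): print(round(lo,3),len(q),q.mean(0).round(4),q.max(0).round(4),q.min(0).round(4))
go(.6466,-.0396,.12,86.1)
E
```

```text
[ 0.30757329 -0.89621094  0.5955166 ] [ 0.04424048 -0.02432485 -0.04782348] 0.014756764657198164 58.654237389564514
8642
-0.02 605 [-0.0142  0.     -0.0423] [-0.01    0.0075 -0.0402] [-0.0194 -0.0074 -0.0473]
-0.01 753 [-0.005   0.     -0.0425] [-0.      0.0074 -0.0403] [-0.01   -0.0073 -0.0492]
0.0 809 [ 0.0051  0.0001 -0.0425] [ 0.01    0.0075 -0.0405] [ 0.     -0.0073 -0.0443]
0.01 924 [ 0.0151  0.0001 -0.0424] [ 0.02    0.008  -0.0385] [ 0.01   -0.0079 -0.0446]
0.02 953 [ 0.025   0.0001 -0.0424] [ 0.03    0.0078 -0.0391] [ 0.02   -0.0077 -0.0442]
0.03 1012 [ 0.0351  0.0001 -0.0425] [ 0.04    0.008  -0.0388] [ 0.03   -0.0077 -0.0449]
0.04 1109 [ 0.045   0.0001 -0.0425] [ 0.05    0.0078 -0.039 ] [ 0.04   -0.0077 -0.0448]
0.05 1160 [ 0.055   0.0001 -0.0425] [ 0.06    0.008  -0.0393] [ 0.05   -0.0075 -0.0447]
0.06 1265 [ 0.065   0.0001 -0.0423] [ 0.07    0.0078 -0.0256] [ 0.06   -0.0078 -0.0447]
0.07 52 [ 0.0701  0.0001 -0.0288] [ 0.0701  0.0051 -0.0217] [ 0.07   -0.005  -0.0353]
row [ 0.2987  0.3086 -0.0026] twist 0.2071 | now [ 0.4798 -0.3152  0.1183] head 104.74 rows 8.0
```

The spatula is held level and straight: its top lies at tool z -42 mm, and its origin at tool x -22 mm.

Request:
play_rows --pt "0.299 0.309 -0.003 0.207 -1" --pt "0.299 0.309 -0.003 0.207 -1" --pt "0.299 0.309 -0.003 0.207 -1" --pt "0.299 0.309 -0.003 0.207 -1" --pt "0.299 0.309 -0.003 0.207 -1"

```text
clock: 4.82
eef_pos: [0.5832, -0.1392, 0.1151]
eef_rot: [-2.296, -2.143, 0.0]
wrist_force: [-0.3, -0.3, -1.4]
grip_width: 0.0147
grip_force: 58.7
```

```bash
python3 -c "
from h import *
go(.6481,-.0177,.1,86.1)"
```

```text
row [0.1675 0.0752 0.0201] twist -0.0006 | now [ 0.5832 -0.1392  0.1151] head 86.05 rows 4.0
```

Request:
play_rows --pt "0.168 0.075 0.02 0 -1" --pt "0.168 0.075 0.02 0 -1" --pt "0.168 0.075 0.02 0 -1" --pt "0.168 0.075 0.02 0 -1" --pt "0.168 0.075 0.02 0 -1"

```text
clock: 5.23
eef_pos: [0.648, -0.0159, 0.0993]
eef_rot: [-2.291, -2.148, 0.001]
wrist_force: [0.1, -0.7, -0.8]
grip_width: 0.0148
grip_force: 58.7
```

```bash
python3 - <<'E'
from h import *
go(.6481,-.0177,.03,86.1)
c,im,d=cam("wrist"); s=bot.state(); np.savez("w5.npz",im=im,d=d,c=c); cv2.imwrite("pics/w5.png",im[:,:,::-1])
go(.6481,-.0177,.03,86.1)
W=world(c,d); p,a=hand(im,d,c,s["eef_pos"][2]+.0424)
print("origin",p-.047*a)
k=(abs(W[...,2]-.0335)<.004)&(W[...,0]>.6)&(W[...,0]<.7)&(W[...,1]<0)&(W[...,1]>-.18)
Q=W[k]; print(len(Q)); 
if len(Q): print(cv2.minAreaRect((Q[:,:2]*1000).astype(np.float32)))
E
```

```text
row [-0.0024  0.0005  0.0924] twist 0.0024 | now [ 0.648  -0.0159  0.0993] head 86.32 rows 2.0
row [0.0004 0.0012 0.0928] twist 0.0016 | now [ 0.6473 -0.0179  0.0996] head 86.24 rows 2.0
ztop 0.14178013299834455 centre 0.6496876831054688 0.009881355285644532 mean [0.6499858 0.0146246] wh (88.353759765625, 15.55224323272705) dir [0.06513452 0.99787647] deg 86.26542
origin [ 0.64662636 -0.03701884]
1040
((642.5291137695312, -99.31527709960938), (108.75602722167969, 31.95746421813965), 86.35945129394531)
```

View pics/w5.png

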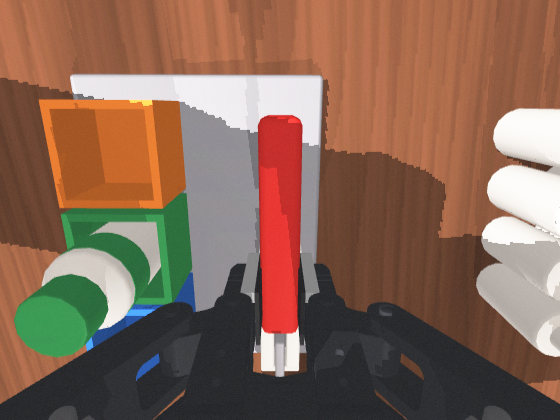

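The wrist view has the held handle at (280,220) over the bare plate, with the blade in line with the white walls at (280,360).

Request:
play_rows --pt "0 0.001 0.05 0 -1" --pt "0 0.001 0.08 0 -1" --pt "0 0.001 0.095 0 -1" --pt "0 0.001 0.11 0 -1" --pt "0 0.001 0.11 0 -1"

```text
clock: 5.7
eef_pos: [0.6473, -0.0202, 0.0165]
eef_rot: [-2.295, -2.142, 0.003]
wrist_force: [0.3, 0.3, -0.3]
grip_width: 0.0149
grip_force: 58.8
```

Request:
play_rows --pt "0 0 0.01 0 -1" --pt "0 0 0.02 0 -1" --pt "0 0 0.026 0 -1" --pt "0 0 0.026 0 -1"

```text
clock: 6.03
eef_pos: [0.648, -0.0193, -0.0021]
eef_rot: [-2.295, -2.144, 0.001]
wrist_force: [-1.0, 0.3, 0.2]
grip_width: 0.0152
grip_force: 58.8
```

```bash
python3 -c "
from h import *
s=bot.state();print(s['wrist_force'],s['ft_torque'],s['grip_width'],s['grip_force'])
go(.6481,-.0177,-.0044,86.1)"
```

```text
[-1.03421725  0.27760111  0.17185726] [ 0.03209984  0.02292118 -0.00585164] 0.015155962441048955 58.79058480262756
row [0.0021 0.     0.0031] twist 0.0001 | now [ 0.648  -0.0193 -0.0021] head 86.11 rows 1.0
```

Request:
play_rows --pt "0 0 0.003 0 -1" --pt "0 0 0.004 0 -1" --pt "0 0 0.004 0 -1"

```text
clock: 6.28
eef_pos: [0.6484, -0.0192, -0.0043]
eef_rot: [2.295, 2.145, 0.0]
wrist_force: [-0.6, 0.0, -0.8]
grip_width: 0.0146
grip_force: 58.8
```

Request:
play_rows --pt "0 0 0 0 0" --pt "0 0 0 0 0" --pt "0 0 0 0 0" --pt "0 0 0 0 0"

```text
clock: 6.62
eef_pos: [0.6485, -0.0193, -0.0042]
eef_rot: [2.295, 2.145, 0.0]
wrist_force: [-0.4, -0.5, 0.5]
grip_width: 0.0425
grip_force: 0.0
```

Request:
play_rows --pt "0 0 -0.04 0 0" --pt "0 0 -0.09 0 0" --pt "0 0 -0.14 0 0" --pt "0 0 -0.19 0 0" --pt "0 0 -0.24 0 0"

```text
clock: 7.03
eef_pos: [0.6481, -0.0193, 0.1776]
eef_rot: [2.296, 2.145, 0.0]
wrist_force: [-0.5, 0.1, -0.1]
grip_width: 0.0426
grip_force: 0.0
```

```bash
python3 - <<'E'
from h import *
c,im,d=cam("wrist"); s=bot.state(); np.savez("w6.npz",im=im,d=d,c=c)
p,a=hand(im,d,c,.038); print("origin",p-.047*a)
t=np.load("top0.npz"); c=bot.calibration("top")
W=world(c,t["d"])
for col in ["orange","blue"]:
    m=mask(t["im"],col,110,40)*((W[...,1]>.2)&(W[...,0]<.6)&(W[...,0]>.35)); k=(m>0)&(abs(W[...,2]-.118)<.006)
    print(col,W[k].mean(0),k.sum())
go(.48,.34,.22,86.1)
E
```

```text
ztop 0.036691033157676384 centre 0.6498406372070312 0.006323390960693359 mean [0.6502441  0.00799111] wh (87.64651489257812, 15.173898696899414) dir [0.06369328 0.9979695 ] deg 86.34817
origin [ 0.64684705 -0.04058117]
orange [0.52675163 0.2795525  0.11780239] 193
blue [0.4785934  0.40460792 0.11777256] 193
row [ 0.4627 -0.2599 -0.0485] twist 0.0001 | now [ 0.6513 -0.0195  0.1859] head 86.11 rows 10.0
```

Request:
play_rows --pt "0.463 -0.2 -0.05 0 0.5" --pt "0.463 -0.2 -0.05 0 0.5" --pt "0.463 -0.2 -0.05 0 0.5" --pt "0.463 -0.2 -0.05 0 0.5" --pt "0.463 -0.2 -0.05 0 0.5"

```text
clock: 7.5
eef_pos: [0.5783, 0.1778, 0.1963]
eef_rot: [2.296, 2.144, 0.0]
wrist_force: [0.1, -0.1, 0.0]
grip_width: 0.0639
grip_force: 0.0
```

Request:
play_rows --pt "0.21 -0.09 -0.023 0 0.5" --pt "0.21 -0.09 -0.023 0 0.5" --pt "0.21 -0.09 -0.023 0 0.5" --pt "0.21 -0.09 -0.023 0 0.5" --pt "0.21 -0.09 -0.023 0 0.5"

```text
clock: 7.92
eef_pos: [0.5203, 0.3433, 0.2141]
eef_rot: [-2.29, -2.149, -0.003]
wrist_force: [0.5, -0.5, -0.3]
grip_width: 0.0639
grip_force: 0.0
```

```bash
python3 - <<'E'
from h import *
c,im,d=cam("wrist"); s=bot.state(); np.savez("w7.npz",im=im,d=d,c=c); cv2.imwrite("pics/w7.png",im[:,:,::-1])
W=world(c,d); top=bot.calibration("top"); t=np.load("top0.npz"); Wt=world(top,t["d"])
for col in ["orange","blue"]:
    px=[]
    for I,V in((im,W),(t["im"],Wt)):
        k=(mask(I,col,110,40)>0)&(abs(V[...,2]-.118)<.006)&(V[...,1]>.2); v,u=np.nonzero(k); px.append((u.mean(),v.mean())); print(col,V[k].mean(0).round(4),k.sum(),np.round(px[-1],1))
    X,e=tri(c,px[0],top,px[1]); print("tri",X.round(4),e.round(4))
go(.4786,.4046,.15,86.1)
E
```

```text
orange [0.533  0.2913 0.1143] 72 [298.3 258.2]
orange [0.6197 0.412  0.1179] 388 [100.1 173.5]
tri [0.5607 0.3535 0.2593] 0.0651
blue [0.4918 0.4093 0.1154] 79 [235.9 118.5]
blue [0.4786 0.4046 0.1178] 193 [102.5 237.5]
tri [0.4843 0.4106 0.0991] 0.0113
row [ 0.0801 -0.0618  0.085 ] twist 0.0028 | now [0.521  0.3416 0.2137] head 86.35 rows 3.0
```

View pics/w7.png

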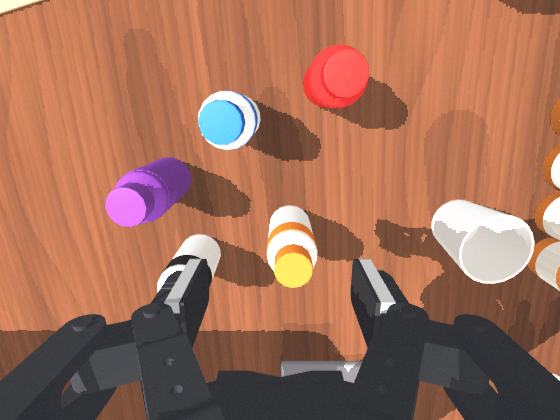

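Wrist view: the blue cap (lit light blue, white bottle with a blue band) is at (222,122), and the orange cap (lit yellowish, orange band) at (293,266). Look-alikes: red at (346,72) and purple at (127,206), both all one colour. Black is at (180,285). The white-bodied blue and orange ones fit the description.

```bash
cat >> h.py <<'E'
HUE.update(orange=(5,32),blue=(92,125))
def cap(c,im,d,col,near,z=.118):
    W=world(c,d); k=(mask(im,col,90,40)>0)&(abs(W[...,2]-z)<.005)&(np.hypot(W[...,0]-near[0],W[...,1]-near[1])<.04)
    v,u=np.nonzero(k); (x,y),r=cv2.minEnclosingCircle(np.c_[W[k][:,0],W[k][:,1]].astype(np.float32)*1000)
    print(col,"mean",W[k].mean(0).round(4),"circ",round(x,1),round(y,1),round(r,1),k.sum()); return u.mean(),v.mean()
E
python3 - <<'E'
from h import *
z=np.load("w7.npz",allow_pickle=True);c=z["c"].item(); t=np.load("top0.npz"); top=bot.calibration("top")
for col,n in (("orange",(.527,.28)),("blue",(.4786,.4046))):
    a=cap(c,z["im"],z["d"],col,n); b=cap(top,t["im"],t["d"],col,n); print(a,b,tri(c,a,top,b))
E
```

```text
orange mean [0.5281 0.2826 0.1166] circ 528.0 281.6 17.1 1110
orange mean [0.5268 0.2797 0.1179] circ 526.9 279.8 16.7 190
(np.float64(293.1045045045045), np.float64(269.0612612612613)) (np.float64(160.31052631578947), np.float64(214.1)) (array([0.52762422, 0.28100879, 0.11337584]), np.float64(0.000962553089479431))
blue mean [0.4802 0.4075 0.1168] circ 479.8 407.1 16.8 1562
blue mean [0.4788 0.4048 0.1178] circ 479.0 405.2 16.8 193
(np.float64(220.52304737516005), np.float64(122.03457106274007)) (np.float64(102.40932642487047), np.float64(237.39378238341968)) (array([0.47908259, 0.40749758, 0.11131199]), np.float64(0.0004415154692691654))
```

```bash
python3 - <<'E'
from h import *
z=np.load("w7.npz",allow_pickle=True);c=z["c"].item()
print("red",onplane(c,346,72,.118),"purple",onplane(c,127,206,.118))
go(.4798,.4069,.16,86.1)
go(.4798,.4069,.035,86.1)
E
```

```text
red [0.57398342 0.4365007  0.118     ] purple [0.39831997 0.34753775 0.118     ]
row [ 0.0833 -0.0604  0.0717] twist 0.0028 | now [0.521  0.3416 0.2137] head 86.35 rows 3.0
row [ 0.0831 -0.0605  0.2383] twist 0.0028 | now [0.521  0.3416 0.2137] head 86.35 rows 5.0
```

Request:
play_rows --pt "0.083 -0.06 0.07 0 0.5" --pt "0.083 -0.06 0.07 0 0.5" --pt "0.083 -0.06 0.07 0 0.5" --pt "0.083 -0.06 0.07 0 0.5" --pt "0.083 -0.06 0.07 0 0.5"

```text
clock: 8.38
eef_pos: [0.4825, 0.4023, 0.161]
eef_rot: [2.295, 2.145, -0.0]
wrist_force: [-0.0, -0.3, -0.4]
grip_width: 0.064
grip_force: 0.0
```

```bash
python3 - <<'E'
from h import *
c,im,d=cam("wrist"); cap(c,im,d,"blue",(.4798,.4069))
go(.4798,.4069,.035,86.1)
E
```

```text
blue mean [0.4797 0.4082 0.1167] circ 479.7 407.4 16.8 1975
row [ 0.0061 -0.0051  0.1689] twist -0.0004 | now [0.4831 0.4021 0.1617] head 86.07 rows 4.0
```

```bash
cat >> h.py <<'E'
TX=np.array([[0,-.95675,-.2909],[1,0,0],[0,-.2909,.95675]]); TP=np.array([.07423,0,-.16464])
def toolview(d,f=None):
    "depth picture -> points in tool frame (fixed wrist mount)"
    c=bot.calibration("wrist"); f=210/np.tan(np.radians(c["fov_y"])/2); v,u=np.mgrid[:420,:560]
    return np.stack([(u-c["cx"])/f*d,(v-c["cy"])/f*d,d],-1)@TX.T+TP
def captool(im,d,col,rad=.06):
    P=toolview(d); k=(mask(im,col,90,40)>0)&(np.hypot(P[...,0],P[...,1])<rad)&(d>0)
    z=np.percentile(P[k][:,2],5); k&=abs(P[...,2]-z)<.006
    (x,y),r=cv2.minEnclosingCircle((P[k][:,:2]*1000).astype(np.float32)); q=P[k].mean(0)
    print(col,"cap in tool: circ",round(x,1),round(y,1),"r",round(r,1),"mean",(q*1000).round(1),k.sum())
E
python3 - <<'E'
from h import *
for i in range(3):
    c,im,d=cam("wrist"); captool(im,d,"blue"); s=bot.state(); print(s["eef_pos"],s["qd"].round(3),c["position"])
go(.4798,.4069,.035,86.1)
E
```

```text
blue cap in tool: circ 4.8 -3.9 r 16.8 mean [ 5.8 -3.8 45. ] 1986
[0.48337736 0.40202033 0.16196842] [-0.002 -0.002 -0.002  0.003 -0.002  0.005] [0.48808889 0.47620037 0.32634416]
blue cap in tool: circ 5.0 -4.0 r 16.8 mean [ 5.8 -4.1 45.2] 1974
[0.48332447 0.40205743 0.1620155 ] [ 0.004 -0.001  0.003  0.003 -0.002  0.002] [0.48828094 0.47607427 0.32667096]
blue cap in tool: circ 4.9 -4.1 r 16.8 mean [ 5.7 -4.1 45.3] 1978
[0.48322867 0.40217183 0.16194757] [ 0.007  0.003  0.004  0.002 -0.001  0.004] [0.48827102 0.47608077 0.32673404]
row [ 0.0058 -0.0052  0.1693] twist -0.0009 | now [0.4832 0.4022 0.1619] head 86.02 rows 4.0
```

Request:
play_rows --pt "0.0066 -0.0053 0.04 0 0.5" --pt "0.0066 -0.0053 0.09 0 0.5" --pt "0.0066 -0.0053 0.14 0 0.5" --pt "0.0066 -0.0053 0.169 0 0.5" --pt "0.0066 -0.0053 0.169 0 0.5"

```text
clock: 9.0
eef_pos: [0.4768, 0.406, 0.0299]
eef_rot: [-2.296, -2.143, 0.011]
wrist_force: [0.7, -0.4, -0.6]
grip_width: 0.0639
grip_force: 0.0
```

Request:
play_rows --pt "0 0 0 0 0.3" --pt "0 0 0 0 0" --pt "0 0 0 0 -1" --pt "0 0 0 0 -1" --pt "0 0 0 0 -1" --newtons 40

```text
clock: 9.42
eef_pos: [0.4795, 0.409, 0.0363]
eef_rot: [2.295, 2.144, 0.006]
wrist_force: [0.3, -0.5, 7.3]
grip_width: 0.047
grip_force: 42.0
```

Request:
play_rows --pt "0 0 -0.03 0 -1" --pt "0 0 -0.07 0 -1" --pt "0 0 -0.12 0 -1" --pt "0 0 -0.14 0 -1" --pt "0 0 -0.14 0 -1"

```text
clock: 9.83
eef_pos: [0.48, 0.4096, 0.1443]
eef_rot: [2.295, 2.144, 0.012]
wrist_force: [-0.1, 1.3, -1.4]
grip_width: 0.0466
grip_force: 42.0
```

```bash
python3 - <<'E'
from h import *
c,im,d=cam("wrist"); captool(im,d,"blue"); s=bot.state(); np.savez("w8.npz",im=im,d=d,c=c); print(s["eef_pos"],s["wrist_force"],s["grip_width"],s["grip_force"])
go(.5374,-.0999,.16,86.1)
E
```

```text
blue cap in tool: circ -0.5 -0.1 r 16.9 mean [  6.1  -0.  -80. ] 5865
[0.47902915 0.40886796 0.14142942] [ 0.22978763  0.57927943 -2.23936685] 0.046439866412286035 41.92534186178818
row [-0.6714  0.1237 -0.0262] twist 0.0001 | now [0.479  0.4089 0.1414] head 86.11 rows 13.0
```

Request:
play_rows --pt "0 0 -0.05 0 -1" --pt "0 0 -0.1 0 -1" --pt "-0.05 0.01 -0.1 0 -1" --pt "-0.1 0.02 -0.1 0 -1" --pt "-0.15 0.03 -0.1 0 -1"

```text
clock: 10.3
eef_pos: [0.4923, 0.2932, 0.213]
eef_rot: [-2.294, -2.146, 0.002]
wrist_force: [1.1, -0.7, -1.3]
grip_width: 0.0472
grip_force: 42.3
```

Request:
play_rows --pt "-0.05 0.01 0 0 -1" --pt "-0.1 0.02 0 0 -1" --pt "-0.15 0.03 0 0 -1" --pt "-0.2 0.04 0 0 -1" --pt "-0.25 0.05 0 0 -1"

```text
clock: 10.72
eef_pos: [0.5169, 0.103, 0.2127]
eef_rot: [-2.294, -2.144, 0.003]
wrist_force: [2.0, -0.4, -1.4]
grip_width: 0.0467
grip_force: 42.3
```

Request:
play_rows --pt "-0.05 0.01 0 0 -1" --pt "-0.1 0.02 0 0 -1" --pt "-0.15 0.03 0 0 -1" --pt "-0.2 0.035 0 0 -1" --pt "-0.25 0.04 0 0 -1"

```text
clock: 11.13
eef_pos: [0.5341, -0.086, 0.2126]
eef_rot: [-2.294, -2.143, 0.002]
wrist_force: [1.2, -0.0, -1.4]
grip_width: 0.047
grip_force: 42.3
```

```bash
python3 - <<'E'
from h import *
go(.5374,-.0999,.16,86.1)
E
```

```text
row [-0.0183  0.0058  0.0702] twist 0.0001 | now [ 0.5341 -0.086   0.2126] head 86.11 rows 2.0
```

Request:
play_rows --pt "-0.018 0.006 0.03 0 -1" --pt "-0.018 0.006 0.08 0 -1" --pt "-0.018 0.006 0.115 0 -1" --pt "-0.018 0.006 0.115 0 -1" --pt "-0.018 0.006 0.115 0 -1"

```text
clock: 11.55
eef_pos: [0.5375, -0.0977, 0.1266]
eef_rot: [-2.293, -2.142, 0.003]
wrist_force: [1.2, -0.1, -1.2]
grip_width: 0.0466
grip_force: 42.2
```

```bash
python3 - <<'E'
from h import *
c,im,d=cam("wrist"); captool(im,d,"blue"); cv2.imwrite("pics/w9.png",im[:,:,::-1]); np.savez("w9.npz",im=im,d=d,c=c)
W=world(c,d); 
for col in("orange","blue"):
    m=mask(im,col,90,30)*((W[...,0]>.49)&(W[...,0]<.6)&(abs(W[...,1]+.04)<.13)).astype(np.uint8)
    r=rect(W,m,.063); print(col,r[:4],r[4].sum())
    k=(m>0)&(abs(W[...,2]-.063)<.004); print(W[k].min(0),W[k].max(0))
s=bot.state(); go(.5374,-.0999,.055,86.1)
E
```

```text
blue cap in tool: circ -0.2 0.1 r 16.8 mean [  6.1  -0.  -80. ] 5853
orange (array([0.54561005, 0.01979964]), array([32.8, 64.2]), np.float32(85.98), np.float64(0.0628)) 1890
[0.51288914 0.00146727 0.0590055 ] [0.57863049 0.03808583 0.06525622]
blue (array([ 0.53792712, -0.09334341]), array([50.9, 64.1]), np.float32(85.97), np.float64(0.0628)) 1608
[ 0.50455504 -0.12098118  0.05900148] [ 0.57142853 -0.06201319  0.06488877]
row [-0.0029 -0.0015  0.0977] twist 0.0003 | now [ 0.5387 -0.0978  0.1283] head 86.12 rows 2.0
```

View pics/w9.png

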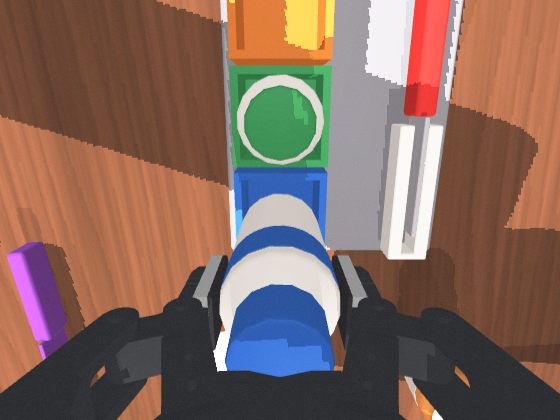

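The wrist view has the blue bottle over the blue pocket, whose far rim is at (280,172). The spatula is seated in the slot at (410,190), and the green bottle is untouched at (280,120).

Request:
play_rows --pt "-0.003 -0.0015 0.015 0 -1" --pt "-0.003 -0.0015 0.03 0 -1" --pt "-0.003 -0.0015 0.045 0 -1" --pt "-0.003 -0.0015 0.06 0 -1" --pt "-0.003 -0.0015 0.06 0 -1"

```text
clock: 12.02
eef_pos: [0.536, -0.0997, 0.0804]
eef_rot: [-2.293, -2.143, 0.003]
wrist_force: [0.3, 0.8, -2.1]
grip_width: 0.0466
grip_force: 42.2
```

```bash
python3 - <<'E'
from h import *
s=bot.state(); print(s["wrist_force"],s["ft_torque"]); go(.5374,-.0999,.054,86.1)
E
```

```text
[ 0.2929423   0.81001925 -2.12908957] [-0.02323333  0.025582    0.01484292]
row [-0.0001  0.002   0.0352] twist 0.0002 | now [ 0.536  -0.0997  0.0804] head 86.12 rows 1.0
```

Request:
play_rows --pt "0 0.001 0.015 0 -1" --pt "0 0.001 0.028 0 -1" --pt "0 0.001 0.035 0 -1" --pt "0 0.001 0.036 0 -1" --pt "0 0.001 0.036 0 -1"

```text
clock: 12.43
eef_pos: [0.5379, -0.1002, 0.0555]
eef_rot: [-2.295, -2.144, 0.001]
wrist_force: [-0.8, 0.1, -0.9]
grip_width: 0.047
grip_force: 42.3
```

```bash
python3 - <<'E'
from h import *
s=bot.state(); print(s["wrist_force"],s["ft_torque"]); go(.5374,-.0999,.054,86.1)
E
```

```text
[-0.7754457   0.09169914 -0.85247868] [ 0.0456354  -0.08543699  0.0355022 ]
row [ 0.0003 -0.0007  0.002 ] twist 0.0001 | now [ 0.5379 -0.1002  0.0555] head 86.11 rows 1.0
```

Request:
play_rows --pt "0 0 0.002 0 -1" --pt "0 0 0.003 0 -1" --pt "0 0 0.003 0 -1"

```text
clock: 12.68
eef_pos: [0.5382, -0.1002, 0.0538]
eef_rot: [2.295, 2.144, 0.0]
wrist_force: [-0.3, -0.1, -1.0]
grip_width: 0.0464
grip_force: 42.3
```

Request:
play_rows --pt "0 0 0 0 0.25" --pt "0 0 0 0 0.5" --pt "0 0 0 0 0.5" --pt "0 0 0 0 0.5"

```text
clock: 13.02
eef_pos: [0.5381, -0.1002, 0.0538]
eef_rot: [2.295, 2.145, 0.0]
wrist_force: [-0.6, 0.5, -0.3]
grip_width: 0.0639
grip_force: 0.0
```

Request:
play_rows --pt "0 0 -0.03 0 0.5" --pt "0 0 -0.07 0 0.5" --pt "0 0 -0.12 0 0.5" --pt "0 0 -0.17 0 0.5" --pt "0 0 -0.22 0 0.5"

```text
clock: 13.43
eef_pos: [0.5377, -0.1001, 0.2205]
eef_rot: [-2.296, -2.145, 0.0]
wrist_force: [0.6, -0.5, -0.4]
grip_width: 0.0642
grip_force: 0.0
```

```bash
python3 - <<'E'
from h import *
c,im,d=cam("wrist"); cap(c,im,d,"blue",(.5374,-.0999),.132)
go(.5277,.2815,.18,86.1)
E
```

```text
blue mean [ 0.5381 -0.1006  0.1317] circ 538.2 -101.4 16.9 1388
row [ 0.5076 -0.0525  0.0625] twist 0.0001 | now [ 0.5407 -0.1009  0.2281] head 86.11 rows 10.0
```

Request:
play_rows --pt "0.055 -0.005 0 0 0.5" --pt "0.11 -0.01 0 0 0.5" --pt "0.165 -0.015 0 0 0.5" --pt "0.22 -0.02 0 0 0.5" --pt "0.27 -0.026 0 0 0.5"

```text
clock: 13.9
eef_pos: [0.532, 0.1053, 0.2187]
eef_rot: [2.295, 2.145, 0.001]
wrist_force: [0.3, -0.6, -0.0]
grip_width: 0.0638
grip_force: 0.0
```

Request:
play_rows --pt "0.055 -0.005 0 0 0.5" --pt "0.11 -0.01 0 0 0.5" --pt "0.165 -0.015 0 0 0.5" --pt "0.21 -0.02 0.03 0 0.5" --pt "0.237 -0.026 0.063 0 0.5"

```text
clock: 14.32
eef_pos: [0.5253, 0.2855, 0.1719]
eef_rot: [2.293, 2.146, 0.006]
wrist_force: [0.1, 0.0, -0.9]
grip_width: 0.0643
grip_force: 0.0
```

Request:
play_rows --pt "0 0 0.01 0 0.5" --pt "0 0 0.01 0 0.5" --pt "0 0 0.01 0 0.5"

```text
clock: 14.57
eef_pos: [0.5251, 0.2812, 0.164]
eef_rot: [2.296, 2.144, -0.001]
wrist_force: [-0.2, -0.1, 0.8]
grip_width: 0.064
grip_force: 0.0
```

```bash
python3 - <<'E'
from h import *
c,im,d=cam("wrist"); cap(c,im,d,"orange",(.5277,.2815)); captool(im,d,"orange",.05)
go(.5277,.2815,.035,86.1)
E
```

```text
orange mean [0.5281 0.2823 0.1167] circ 528.2 281.6 17.0 1908
orange cap in tool: circ 0.4 3.1 r 17.0 mean [ 1.3  2.9 47.3] 1936
row [0.0007 0.0025 0.1731] twist -0.0005 | now [0.5256 0.2811 0.1648] head 86.06 rows 4.0
```

Request:
play_rows --pt "0.0006 0.004 0.04 0 0.5" --pt "0.0006 0.004 0.09 0 0.5" --pt "0.0006 0.004 0.14 0 0.5" --pt "0.0006 0.004 0.171 0 0.5" --pt "0.0006 0.004 0.171 0 0.5"

```text
clock: 15.03
eef_pos: [0.5265, 0.28, 0.0324]
eef_rot: [-2.296, -2.142, 0.008]
wrist_force: [-0.5, 0.5, -0.1]
grip_width: 0.0642
grip_force: 0.0
```

Request:
play_rows --pt "0 0 0 0 0.3" --pt "0 0 0 0 0" --pt "0 0 0 0 -1" --pt "0 0 0 0 -1" --pt "0 0 0 0 -1" --newtons 40

```text
clock: 15.45
eef_pos: [0.5295, 0.2826, 0.0381]
eef_rot: [2.294, 2.144, 0.006]
wrist_force: [-0.5, -1.1, 9.3]
grip_width: 0.0469
grip_force: 41.9
```

Request:
play_rows --pt "0 0 -0.04 0 -1" --pt "0 0 -0.09 0 -1" --pt "0 0 -0.14 0 -1" --pt "0 0 -0.18 0 -1" --pt "0 0 -0.18 0 -1"

```text
clock: 15.87
eef_pos: [0.5308, 0.2833, 0.1784]
eef_rot: [2.293, 2.142, 0.017]
wrist_force: [0.8, 0.3, 0.2]
grip_width: 0.0469
grip_force: 42.1
```

```bash
python3 - <<'E'
from h import *
c,im,d=cam("wrist"); captool(im,d,"orange"); s=bot.state(); print(s["eef_pos"],s["wrist_force"],s["grip_width"],s["grip_force"])
go(.5465,.0354,.17,86.1)
E
```

```text
orange cap in tool: circ -8.3 4.3 r 49.5 mean [  5.7   0.6 -78.4] 6400
[0.52966176 0.28280471 0.17506638] [ 0.84222221 -0.32846463 -1.47739775] 0.047104611878387166 42.109374281717464
row [-0.3276  0.0447  0.0059] twist 0.0001 | now [0.5297 0.2828 0.1751] head 86.11 rows 6.0
```

Request:
play_rows --pt "-0.055 0.008 0 0 -1" --pt "-0.11 0.015 0 0 -1" --pt "-0.165 0.023 0 0 -1" --pt "-0.22 0.03 0 0 -1" --pt "-0.26 0.035 0.01 0 -1"

```text
clock: 16.33
eef_pos: [0.541, 0.0829, 0.1637]
eef_rot: [2.296, 2.143, 0.001]
wrist_force: [0.5, -0.7, -1.6]
grip_width: 0.0465
grip_force: 42.1
```

Request:
play_rows --pt "-0.04 0.006 0.02 0 -1" --pt "-0.068 0.01 0.04 0 -1" --pt "-0.068 0.01 0.05 0 -1" --pt "-0.068 0.01 0.05 0 -1"

```text
clock: 16.67
eef_pos: [0.5436, 0.0336, 0.1236]
eef_rot: [-2.296, -2.141, 0.004]
wrist_force: [-0.6, 0.5, -1.6]
grip_width: 0.0468
grip_force: 42.0
```

```bash
python3 - <<'E'
from h import *
c,im,d=cam("wrist"); np.savez("w10.npz",im=im,d=d,c=c)
W=world(c,d); s=bot.state(); P=toolview(d)
k=(mask(im,"orange",90,40)>0)&(abs(P[...,2]+.080)<.005)&(np.hypot(P[...,0],P[...,1])<.03)
print(cv2.minEnclosingCircle((P[k][:,:2]*1000).astype(np.float32)),P[k][:,2].min())
m=mask(im,"orange",90,30)*((W[...,0]>.49)&(W[...,0]<.6)&(abs(W[...,1]-.03)<.06)).astype(np.uint8)
r=rect(W,m,.063); print(r[:4]); uy=np.array([.068,.9977]); print("centre from far edge",r[0]+uy*(min(r[1])/2000-.032), )
go(.5465,.0354,.08,86.1)
E
```

```text
((0.160852313041687, 0.8097060322761536), 17.02883529663086) -0.0808652208138721
(array([0.5466756 , 0.03580192]), array([64. , 64.2]), np.float32(86.07), np.float64(0.0628))
centre from far edge [0.5466756  0.03580192]
row [0.0015 0.0031 0.0597] twist -0.0004 | now [0.5442 0.0345 0.1248] head 86.06 rows 2.0
```

Request:
play_rows --pt "0.0016 0.0022 0.015 0 -1" --pt "0.0016 0.0022 0.03 0 -1" --pt "0.0016 0.0022 0.045 0 -1" --pt "0.0016 0.0022 0.058 0 -1" --pt "0.0016 0.0022 0.058 0 -1"

```text
clock: 17.13
eef_pos: [0.5453, 0.0358, 0.0797]
eef_rot: [-2.293, -2.144, 0.004]
wrist_force: [-1.2, -0.2, -1.7]
grip_width: 0.0468
grip_force: 42.1
```

```bash
python3 - <<'E'
from h import *
s=bot.state(); print(s["wrist_force"],s["ft_torque"]); go(.5467,.0356,.053,86.1)
E
```

```text
[-1.22079888 -0.22820547 -1.66097467] [0.01477909 0.00738615 0.03240169]
row [-0.0002  0.002   0.0356] twist 0.0005 | now [0.5453 0.0358 0.0797] head 86.14 rows 1.0
```

Request:
play_rows --pt "0 0.001 0.015 0 -1" --pt "0 0.001 0.028 0 -1" --pt "0 0.001 0.036 0 -1" --pt "0 0.001 0.038 0 -1" --pt "0 0.001 0.038 0 -1"

```text
clock: 17.55
eef_pos: [0.5472, 0.0353, 0.0533]
eef_rot: [-2.295, -2.144, 0.001]
wrist_force: [-1.0, 0.4, -1.2]
grip_width: 0.0466
grip_force: 42.1
```

```bash
python3 - <<'E'
from h import *
s=bot.state(); print(s["wrist_force"],s["ft_torque"]); go(.5467,.0356,.053,86.1)
E
```

```text
[-0.99795328  0.39263433 -1.22564899] [-0.01119868  0.02221302 -0.01387095]
row [ 0.0003 -0.0007  0.0004] twist 0.0 | now [0.5472 0.0353 0.0533] head 86.1 rows 1.0
```

Request:
play_rows --pt "0 0 0.001 0 -1" --pt "0 0 0.001 0 0.25" --pt "0 0 0.001 0 0.5" --pt "0 0 0.001 0 0.5" --pt "0 0 0.001 0 0.5"

```text
clock: 17.97
eef_pos: [0.5475, 0.0353, 0.0528]
eef_rot: [2.296, 2.145, 0.0]
wrist_force: [-0.6, -0.8, -0.2]
grip_width: 0.0639
grip_force: 0.0
```

Request:
play_rows --pt "0 0 -0.03 0 0.5" --pt "0 0 -0.07 0 0.5" --pt "0 0 -0.12 0 0.5" --pt "0 0 -0.17 0 0.5" --pt "0 0 -0.22 0 0.5"

```text
clock: 18.38
eef_pos: [0.547, 0.0354, 0.2196]
eef_rot: [-2.296, -2.145, 0.0]
wrist_force: [-0.2, 1.0, 0.2]
grip_width: 0.064
grip_force: 0.0
```

Request:
play_rows --pt "-0.03 -0.05 0 0 0.5" --pt "-0.06 -0.1 0 0 0.5" --pt "-0.1 -0.15 0 0 0.5" --pt "-0.12 -0.2 0 0 0.5" --pt "-0.12 -0.2 0 0 0.5"

```text
clock: 18.8
eef_pos: [0.3871, -0.0452, 0.2174]
eef_rot: [-2.296, -2.142, 0.002]
wrist_force: [1.0, -0.9, 0.5]
grip_width: 0.0641
grip_force: 0.0
```

Request:
play_rows --pt "0 0 0 0 0.5" --pt "0 0 0 0 0.5"

```text
clock: 18.97
eef_pos: [0.3923, -0.0444, 0.2184]
eef_rot: [2.296, 2.143, 0.002]
wrist_force: [1.0, 0.7, -0.4]
grip_width: 0.064
grip_force: 0.0
```

```bash
python3 - <<'E'
from h import *
c,im,d=cam("top"); print(bot.state()["eef_pos"])
for n,col,p in(("b","blue",(.5374,-.0999)),("o","orange",(.5465,.0354)),("g","green",(.542,-.0323))):
    try: cap(c,im,d,col,p,.132)
    except Exception as e: print(col,e)
try:
    W=world(c,d); m=mask(im,"red",120,50)*((abs(W[...,0]-.65)<.04)&(abs(W[...,1])<.08)).astype(np.uint8); print(rect(W,m,.038)[:4])
except Exception as e: print(e)
cv2.imwrite("pics/t2.png",cv2.resize(im[120:300,50:420],None,fx=2,fy=2)[:,:,::-1])
E
```

```text
[ 0.39266199 -0.04419222  0.21821315]
blue mean [ 0.5364 -0.1013  0.1326] circ 536.4 -101.9 16.2 176
orange mean [0.5444 0.0338 0.1327] circ 544.4 33.8 16.6 188
green mean [ 0.5401 -0.032   0.1327] circ 540.2 -32.1 15.9 165
(array([0.64865723, 0.00465224]), array([88.5, 16.1]), np.float32(85.93), np.float64(0.0376))
```

View pics/t2.png

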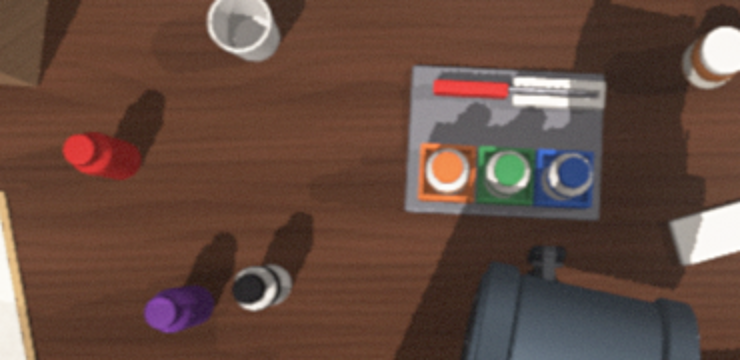

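All three bottles stand in their own pockets (caps at z 0.133 m, so on the floors), at (447,170), (511,170) and (572,175) in the crop. The spatula lies in the slot at (520,90) and the bystanders are where they were.

```bash
python3 -c "
from bench import bot
print(bot.finish_job())"
```

```text
the job is handed in; nothing more can be done
None
```

I handed the job in at about 19 s on the robot's clock; the call returned no verdict, but the last camera check put the blue and orange bottles on their pocket floors, the spatula in the slot, and the green bottle and bystanders where they were.

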